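# Move the tube carrier to the spare folding peg

## Task

On the rail one folding peg is in use, holding the tube carrier, and the other is folded up. Swing the folded peg fully out to its stop, then hang the carrier on it in place of the other, and last fold the emptied peg up flat again, fully home. Work the pegs and set the carrier down gently, keep the carrier upright and leave everything else on the bench alone.

Things in the scene. Friction and masses are not known exactly. Their poses are not given: they have to be found in the camera images.
- carrier_grip (a point): centre of the grey grip tab on top of the tube carrier: 24 mm wide (y), 12 mm thick (x), reaching 18 mm above and 16 mm below this point. The carrier is a white block 44x104x30 mm with four capped tubes in a row along y under a steel bail; 173 mm tall, 0.22 to 0.45 kg, its underside 155 mm below this point. z is up, y along the rail as it hangs
- carrier_bar (a point): underside of the bail's peak, where the carrier hangs on a peg, 28 mm below carrier_grip. The bail is an 8 mm bar, a low roof falling 15 mm over 47 mm either side along y, so it centres itself on a peg; the tube caps' tops lie 41 mm below this point
- carrier: the tube carrier; origin centre of the underside of its block; axes as for carrier_grip
- spare_mount: 34 mm wide block on the rail's front, under the peg that starts folded up and empty. Origin on the rail face, 185 mm up; -x points out from the rail to the robot, y along the rail, z up. Hinge pin (along y): nominally 16 mm out and 15 mm above the origin. Its steel leaf is screwed on out of true, leaning up to 0.12 rad in x-z about the seat (not reported): the pin may sit 6 mm higher or lower and both peg stops lean alike
- used_mount: 34 mm wide block on the rail's front, under the peg that starts swung out, with the carrier on it. Origin on the rail face, 185 mm up; -x points out from the rail to the robot, y along the rail, z up. Hinge pin (along y): nominally 16 mm out and 15 mm above the origin. Its steel leaf is screwed on out of true, leaning up to 0.12 rad in x-z about the seat (not reported): the pin may sit 6 mm higher or lower and both peg stops lean alike
- spare_seat (a point): top of the spare peg's seat dip when swung fully out: 66 mm out from the rail face, 198.5 mm high, right whatever the leaf's lean. carrier_bar comes to rest here, within some 8 mm along the peg. The tip's top then stands 20 mm higher (up to 25 mm with lean). The rail is 50 mm tall, top at 210 mm, the leaf's top 50 mm above the pin, 7 mm behind it; folded, the peg's tip curls back over the leaf
- used_seat (a point): the same point for the peg that starts in use; the carrier hangs here at the start
- spare_hub (a joint): elastic twist of the rubber-lined hub through which the spare peg turns on its pin; 0 at rest, 30 N m/rad, positive in the swing-out sense. Shows the torque put into the peg: 0.01 while it swings, more as it is pressed on a stop (0.04 = 15 N at the peg's end)
- used_hub (a joint): elastic twist of the rubber-lined hub through which the other peg turns on its pin; 0 at rest, 30 N m/rad, positive in the swing-out sense. Shows the torque put into the peg: 0.01 while it swings, more as it is pressed on a stop (0.04 = 15 N at the peg's end)
- spare_peg (a joint): hinge angle of the steel peg that starts folded up (0 to 0.25) and empty: 0 = flat upright on its leaf (stop), 1.571 = swung out level (stop), counted from the leaf, so feel for the stops. Friction 0.3 N m, stays put, no spring. 9 mm round bar; centre line swung out: level to 28 mm from the pin, 6 mm dip at 50 mm, upturned tip 86 mm out, 14 mm up. Folded, the tip is 86 mm above the pin. Pinch its end along y: it pivots in the fingers
- used_peg (a joint): hinge angle of the steel peg that starts swung out with the carrier on it: 0 = flat upright on its leaf (stop), 1.571 = swung out level (stop), counted from the leaf, so feel for the stops. Friction 0.3 N m, stays put, no spring. 9 mm round bar; centre line swung out: level to 28 mm from the pin, 6 mm dip at 50 mm, upturned tip 86 mm out, 14 mm up. Folded, the tip is 86 mm above the pin. Pinch its end along y: it pivots in the fingers
- rack_full: white foam rack 70x110 mm, 28 mm high, with capped blood tubes 86 mm tall; bystander on the bench, origin centre of underside
- rack_empty: flat empty white foam rack 70x130 mm, 28 mm high, under the rail; bystander, origin centre of underside
- spray: small white capped bottle, 44 mm wide, 90 mm tall, near the middle of the rail; bystander, origin centre of underside
- cup: clear sample cup, 60 mm wide and high; bystander, origin centre of underside
- tape: roll of paper tape 56 mm wide, 25 mm high; bystander, origin centre of underside
- swabs: small cardboard box 60x90x45 mm under the rail; bystander, origin centre of underside
- loose_tube: single capped tube 80 mm long lying on the bench; bystander, origin at its rounded end

How it is judged:
On the way, in this order (a step that is already met when the one before it is completed fails the run):
1. the spare peg is swung fully out to its stop (within 0.04 rad) while the carrier still hangs on the other peg (value of joint spare_peg above 1.53 rad and distance between carrier_bar and used_seat below 0.025 m and value of joint used_peg above 1.4 rad), for 0.2 s.
2. the carrier hangs on the spare peg, let go, with the other peg still out (distance between carrier_bar and spare_seat below 0.02 m and contact force between carrier and spare_mount above 1 N and contact force between the fingers and carrier below 0.1 N and value of joint used_peg above 0.5 rad), for 0.3 s.
At the end, for the whole second after the job is handed in: The carrier hangs still and let go on the peg that was spare, its bail within 20 mm of the peg's seat and upright within 0.2 rad; that peg is fully out (within 0.04 rad of its stop) and the emptied peg is folded home (within 0.04 rad of its stop) (distance between carrier_bar and spare_seat below 0.02 m and contact force between carrier and spare_mount above 1 N and contact force between the fingers and carrier below 0.1 N and value of joint spare_peg above 1.53 rad and value of joint used_peg below 0.04 rad and angle between carrier's own z axis and vertical below 0.2 rad and linear speed of carrier below 0.05 m/s); the robot touches nothing.
It fails at once if a peg is forced: a hub is twisted more than 0.06 rad, about 22 N at the peg's end against a stop (value of joint any of spare_hub, used_hub above 0.06 rad or value of joint any of spare_hub, used_hub below -0.06 rad).
It fails at once if the carrier is pressed or dropped on a peg with more than 20 N (contact force between carrier and spare_mount above 20 N or contact force between carrier and used_mount above 20 N).
It fails at once if the carrier is tipped more than 0.5 rad (angle between carrier's own z axis and vertical above 0.5 rad).
It fails at once if the carrier falls or is set down (its underside below 30 mm) (height (world z) of carrier below 0.03 m).
It fails at once if a bystander is shifted more than 25 mm (distance of any of rack_full, rack_empty, spray, cup, tape, swabs, loose_tube from where it was at the start of the episode above 0.025 m).
It also fails if it takes over 72 s, if anything falls off the work surface, if the arm or the gripper's body presses on something with over 40 N, if the wrist force passes 120 N, or if a joint passes its speed limit or range.

## Robot

A 6-joint arm with a two-finger parallel gripper is mounted at the origin on the work surface. World frame = base frame: x ahead of the robot, y to its left, z up, the work surface at z = 0. Lengths are in m, angles in rad, forces in N, time in s.
With the tool pointing down it reaches from about 0.225 to 0.875 m from the base axis. Payload 3.4 kg.
Tool frame: the origin (TCP) lies at the very end of the fingers, on their centre line; the grasp point (between the pads) lies 19 mm behind it (manip.grasp_offset is the distance from the TCP to the grasp point, in m); x points along the fingers, y is the direction in which the jaws open and shut, and the axes are right-handed (so a half turn about x gives the same grasp; the last joint's range is limited). The gripper opens to 85 mm and grips with 20 to 120 N. Pads are 22 mm wide; open, the fingers measure 114 mm over their backs; the gripper's body (76 mm by 85 mm) begins 54 mm behind the grasp point. The pads swing forward as they close: fully open they stand 13 mm farther back than shut.
Start: joints at [-1.295, 0.276, 1.505, -0, 1.361, -0.121], TCP at [0.222, -0.53, 0.231] pointing down, gripper open.
Joint ranges: [-2.89, 2.89], [-0.75, 2.08], [0.22, 2.7], [-1.18, 4.32], [0.11, 2.71], [-2.7, 2.7]. Speed limits (rad/s): [2.57, 2.57, 3.14, 3.14, 3.14, 3.14].

## Interface

Orientations are given as a unit quaternion [w, x, y, z].
In Python, from rig import manip gives the robot as it stands.
- The arm moves only by the tool step_arm, never from a script. Its argument "increments" is a list of rows, each an object with "grip": the opening, from 0 (shut) to 1 (fully open); "delta_pos": the shift along the world's x, y, z in m, a list of three; "twist": the turn about the world's z in degrees. A call has 1 to 10 rows; each row shifts and turns the commanded pose from where the row before left it; what a row does not reach is not made up. A row lasts 1/12 s, in which the tool goes at most 41.7 mm and 7.16 degrees, less where a joint would pass 70% of its speed; a pose out of reach is approached as far as the arm can. A call with a gripper value outside its range is refused whole. The fingers move at their own pace and stop on an object; "force" is the grip in N (left out, the last holds). Time passes only in rows, so rows that do not move let the fingers close. It gives the time, the measured TCP pose, the force and the opening at its end, in the units of the state.
- manip.get_state(): the state, without advancing time (a new reading comes with each control period).
- manip.get_image(name): name is "scene" or "top"; returns a dict with "img" (480x640x3 uint8, red, green, blue), "fx", "fy", "cx", "cy" (pixels), "rvec" (rotation vector, rad) and "tvec" (3), from world to camera coordinates, as OpenCV has them. Camera axes: x right, y down, z forward; pixel columns grow to the right and rows downward; lengths in m; the calibration is good to about 2 mm. A picture is of the moment at which its call begins. There is no depth.
- manip.sign_off(): hands the job in, once; it reports no verdict.
The state is a dict: "clock": time; "qpos": joint angles; "qd": joint speeds; "effort": joint torques, N m; "position": TCP position; "ee_rot": TCP orientation; "contact_force": force on the tool from outside, world axes, zero at the start; "moment": the same for the moment, N m; "width": finger opening in m.
Only numpy, scipy, OpenCV 4.12 (cv2) and the standard library are available. Lean on these libraries where they do the work, as an engineer would, in place of code of your own. Each camera call takes 0.05 s, during which the arm holds its last target. There are 200 camera calls.

## Working session

There is one attempt and no reset: what is moved stays moved. The work goes in short steps, Python scripts to look and compute and a tool call to move; the robot and the scene stay as the last step left them, time stands still between calls to the robot, and variables do not carry over. Pictures are saved under pics/ and viewed, about 8 in all and at most 12, crops included, and the job is handed in when it is done.

Besides the shell and the picture viewer there is one more tool, called after "Request:" as name([rows], argument=value, ...), one row to a line, values as JSON. step_arm: Moves the arm, as the interface text tells. Its arguments: {"type":"object","properties":{"increments":{"type":"array"},"force":{"type":"number"}},"required":["increments"]}

```bash
mkdir -p pics; ls
cat > h.py <<'E'
import numpy as np, cv2
from rig import manip
def snap(name,fn=None,crop=None,scale=1):
    d=manip.get_image(name)
    im=d['img'][:,:,::-1].copy()
    if crop: x0,y0,x1,y1=crop; im=im[y0:y1,x0:x1]
    if scale!=1: im=cv2.resize(im,None,fx=scale,fy=scale,interpolation=cv2.INTER_CUBIC)
    if fn: cv2.imwrite('pics/'+fn,im)
    return d
def P(d):
    R=cv2.Rodrigues(np.array(d['rvec'],float))[0]; t=np.array(d['tvec'],float).reshape(3)
    K=np.array([[d['fx'],0,d['cx']],[0,d['fy'],d['cy']],[0,0,1]]); return K,R,t
def proj(d,X):
    K,R,t=P(d); p=(np.atleast_2d(X)@R.T+t)@K.T; return p[:,:2]/p[:,2:]
def ray(d,uv):
    K,R,t=P(d); v=R.T@np.linalg.solve(K,[uv[0],uv[1],1]); return -R.T@t,v
def on(d,uv,ax,val):
    c,v=ray(d,uv); return c+v*(val-c[ax])/v[ax]
E
python3 - <<'E'
from h import *
for n in('scene','top'):
    d=snap(n,n+'0.png'); c,v=ray(d,(320,240)); print(n,d['fx'],c,v)
s=manip.get_state(); print(s)
E
```

```text
pics
scene 497.16928064784463 [1.20455193 0.1760546  0.72690113] [-0.75189262 -0.15523281 -0.64077966]
top 568.662406105886 [0.33583536 0.04452569 1.1618561 ] [ 0.20112744 -0.026003   -0.97930511]
{'clock': 0.1, 'qpos': array([-1.29499752e+00,  2.76529737e-01,  1.50600227e+00,  1.63210489e-05,
        1.36072929e+00, -1.21005410e-01]), 'qd': array([ 2.77250333e-03, -1.40104106e-03, -2.25089393e-03, -5.61510113e-05,
        1.69883544e-04,  5.46955354e-04]), 'effort': array([ 6.62384973e-04, -4.17700517e+01, -2.46404743e+01, -3.13751470e-04,
        5.80922293e-03, -2.06647819e-06]), 'position': array([ 0.22208828, -0.5298605 ,  0.23052908]), 'ee_rot': array([-0.13878304, -0.69319532, -0.13996029,  0.6932753 ]), 'contact_force': array([-0.14063443,  0.32797842,  0.19283477]), 'moment': array([-0.04133407, -0.01946321,  0.02709964]), 'width': 0.08521761696449333}
```

View pics/scene0.png

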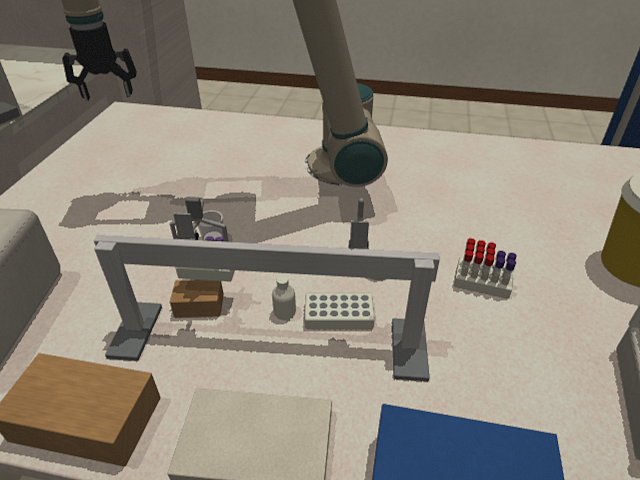

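View pics/top0.png

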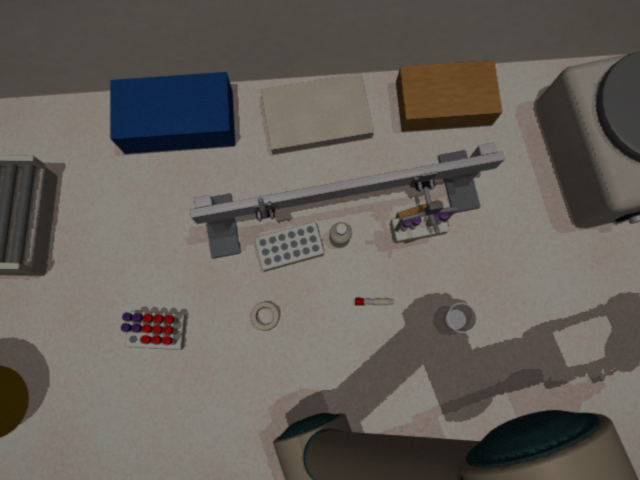

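The scene view is from behind the rail: carrier on the left (about 210,230), spare peg upright at about (360,225). In the top view the rail runs (195,208)–(500,160), the spare mount is near (265,208) and the carrier near (425,215). Next, a zoomed crop of both pegs.

Run:
```python
from h import *
d=manip.get_image('top'); im=d['img'][:,:,::-1]
a=cv2.resize(im[180:250,230:330],None,fx=8,fy=8,interpolation=cv2.INTER_CUBIC)[:300]
a=cv2.resize(im[185:235,220:320],None,fx=7,fy=7,interpolation=cv2.INTER_CUBIC)
b=cv2.resize(im[165:250,370:470],None,fx=7,fy=7,interpolation=cv2.INTER_CUBIC)[:]
b=b[:595]
# spare left crop 50 rows=350px ; side by side at 4x with scene
A=cv2.resize(im[175:245,225:305],(400,350),interpolation=cv2.INTER_CUBIC)
B=cv2.resize(im[175:245,385:465],(400,350),interpolation=cv2.INTER_CUBIC)
d2=manip.get_image('scene'); s=d2['img'][:,:,::-1]
C=cv2.resize(s[185:255,320:420],(400,250),interpolation=cv2.INTER_CUBIC)
D=cv2.resize(s[190:260,160:260],(400,250),interpolation=cv2.INTER_CUBIC)
cv2.imwrite('pics/z1.png',np.vstack([np.hstack([A,B]),np.hstack([C,D])]))
# rail top line
for uv in[(192,208),(503,155)]: print(on(d,uv,2,.21))
for uv in[(97,240),(437,262)]: print(on(d2,uv,2,.21))
```

```text
[0.60484649 0.23558175 0.21      ]
[ 0.65895748 -0.31478789  0.21      ]
[ 0.66812663 -0.30505896  0.21      ]
[0.61500598 0.23803524 0.21      ]
```

View pics/z1.png

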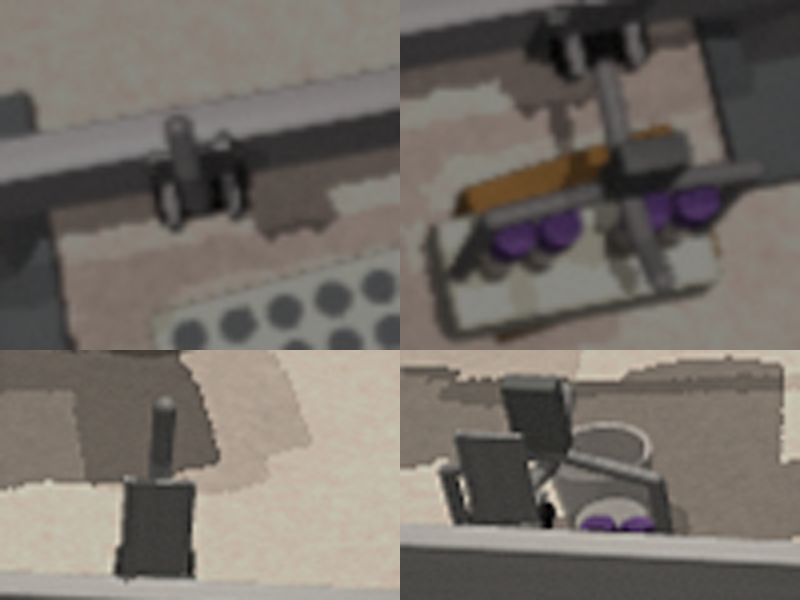

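The crop shows the spare tip end at top (261,200) and scene (361,199), and the carrier tab's top face at about top (437,204) and scene (195,199). The used peg tip is at top (438,232).

```bash
cat >> h.py <<'E'
def tri(d1,u1,d2,u2):
    c1,v1=ray(d1,u1); c2,v2=ray(d2,u2); s,t=np.linalg.lstsq(np.c_[v1,-v2],c2-c1,rcond=None)[0]
    return (c1+s*v1+c2+t*v2)/2, np.linalg.norm(c1+s*v1-c2-t*v2)
E
python3 - <<'E'
from h import *
t=manip.get_image('top'); s=manip.get_image('scene')
ex=np.array([.9953,.0973,0]); ey=np.array([-.0973,.9953,0])
f1=on(t,(225,211),2,.21); f2=on(t,(305,195),2,.21); print('front edge',f1,f2)
def rel(X): return ((X-f1)@ex, X@ey, X[2])
X,e=tri(t,(261,200),s,(361.2,199)); print('spare tip',X,e,rel(X))
for uv in[(351.2,222),(368.2,222)]:
    Y=on(s,uv,2,.25); print('leaf top',Y,rel(Y))
X,e=tri(t,(437,204),s,(195,199)); print('tab top',X,e,rel(X)); print(on(t,(437,204),2,.2445),on(s,(195,199),2,.2445))
X=on(t,(438,232),2,.214); print('used tip',X,rel(X))
from scipy.spatial.transform import Rotation as Ro
st=manip.get_state(); q=st['ee_rot']; print(Ro.from_quat(np.r_[q[1:],q[0]]).as_matrix())
E
```

```text
front edge [0.59506134 0.17887488 0.21      ] [0.61297461 0.03889081 0.21      ]
spare tip [0.58637015 0.11107689 0.29116218] 0.002934919278458991 (np.float64(-0.015247089646402378), np.float64(0.053501012562563684), np.float64(0.29116218337272354))
leaf top [0.59246637 0.09967648 0.25      ] (np.float64(-0.010288782240925764), np.float64(0.041561018391573196), np.float64(0.24999999999999994))
leaf top [0.58733893 0.12574981 0.25      ] (np.float64(-0.012855187499113215), np.float64(0.06801070530019745), np.float64(0.25))
tab top [ 0.56941884 -0.17561806  0.24163359] 0.009093808477943109 (np.float64(-0.06001414533721672), np.float64(-0.2301971065391277), np.float64(0.2416335852763648))
[ 0.5702791  -0.17940663  0.2445    ] [ 0.57366316 -0.16845481  0.2445    ]
used tip [ 0.52880553 -0.18251482  0.214     ] (np.float64(-0.10110763108903292), np.float64(-0.23310977389016158), np.float64(0.21399999999999997))
[[-1.79319459e-04  3.86452183e-01 -9.22309426e-01]
 [ 4.85142099e-04 -9.22309299e-01 -3.86452224e-01]
 [-9.99999866e-01 -5.16749535e-04 -2.20962191e-05]]
```

Run:
```python
from h import *
t=manip.get_image('top'); g=cv2.cvtColor(t['img'],cv2.COLOR_RGB2GRAY).astype(float)
pts=[]
for u in list(range(290,405,3))+list(range(205,250,3))+list(range(445,470,3)):
    v0=211-(u-225)*.17
    r=np.arange(int(v0)-10,int(v0)+10); gr=np.diff(cv2.GaussianBlur(g,(3,3),0)[r,u]); k=gr.argmin(); pts.append(on(t,(u,r[k]+.5),2,.21)[:2])
pts=np.array(pts); 
m=np.ones(len(pts),bool)
for _ in range(5):
    c=np.polyfit(pts[m,1],pts[m,0],1); res=pts[:,0]-np.polyval(c,pts[:,1]); m=abs(res)<.003
yaw=np.arctan(-c[0]); print(c,yaw,m.sum(),len(pts),res[m].std())
ex=np.array([np.cos(yaw),np.sin(yaw)]); ey=np.array([-ex[1],ex[0]])
f0=np.array([c[1],0])
for n,X in dict(tip=(.5864,.1111),leafc=(.5899,.1127),tab=(.5703,-.1794),utip=(.5288,-.1825)).items(): print(n,(np.array(X)-f0)@ex,np.array(X)@ey)
```

```text
[-0.11292922  0.61524634] 0.11245279453656296 63 63 0.0005257352772809454
tip -0.016196952998803315 0.04459484895236578
leafc -0.012539514041173606 0.0457919873199792
tab -0.06479399296149904 -0.24226363132469378
utip -0.10637974192480032 -0.2406870898056444
```

Request:
step_arm([
  {"grip": 1,"delta_pos": [0.018,0.032,0.012],"twist": -1.63},
  {"grip": 1,"delta_pos": [0.018,0.032,0.012],"twist": -1.63},
  {"grip": 1,"delta_pos": [0.018,0.032,0.012],"twist": -1.63},
  {"grip": 1,"delta_pos": [0.018,0.032,0.012],"twist": -1.63},
  {"grip": 1,"delta_pos": [0.018,0.032,0.012],"twist": -1.63},
  {"grip": 1,"delta_pos": [0.018,0.032,0.012],"twist": -1.63},
  {"grip": 1,"delta_pos": [0.018,0.032,0.012],"twist": -1.63},
  {"grip": 1,"delta_pos": [0.018,0.032,0.012],"twist": -1.63},
  {"grip": 1,"delta_pos": [0.018,0.032,0.012],"twist": -1.63},
  {"grip": 1,"delta_pos": [0.018,0.032,0.012],"twist": -1.63},
], force=20)

```text
clock: 1.18
position: [0.4026, -0.2086, 0.3522]
ee_rot: [0.039, 0.706, 0.039, -0.706]
contact_force: [1.2, -1.3, -0.1]
width: 0.0855
```

Request:
step_arm([
  {"grip": 1,"delta_pos": [0.018,0.032,0],"twist": 0},
  {"grip": 1,"delta_pos": [0.018,0.032,0],"twist": 0},
  {"grip": 1,"delta_pos": [0.018,0.032,0],"twist": 0},
  {"grip": 1,"delta_pos": [0.018,0.032,0],"twist": 0},
  {"grip": 1,"delta_pos": [0.018,0.032,0],"twist": 0},
  {"grip": 1,"delta_pos": [0.018,0.032,0],"twist": 0},
  {"grip": 1,"delta_pos": [0.018,0.032,0],"twist": 0},
  {"grip": 1,"delta_pos": [0.018,0.032,0],"twist": 0},
  {"grip": 1,"delta_pos": [0.018,0.032,0],"twist": 0},
  {"grip": 1,"delta_pos": [0,0,0],"twist": 0},
])

```text
clock: 2.02
position: [0.5668, 0.0834, 0.3502]
ee_rot: [0.04, 0.706, 0.043, -0.705]
contact_force: [0.3, -0.6, 0.3]
width: 0.0854
```

Request:
step_arm([
  {"grip": 0.5,"delta_pos": [0.01,0.014,0]},
  {"grip": 0.5,"delta_pos": [0.01,0.0135,0]},
  {"grip": 0.5,"delta_pos": [0,0,-0.02]},
  {"grip": 0.5,"delta_pos": [0,0,-0.02]},
  {"grip": 0.5,"delta_pos": [0,0,-0.01]},
  {"grip": 0.5,"delta_pos": [0,0,0]},
])

```text
schema error: expected keys grip, delta_pos, twist
```

Run:
```python
from h import *
t=manip.get_image('top')['img'][:,:,::-1]; s=manip.get_image('scene')['img'][:,:,::-1]
A=cv2.resize(t[150:250,205:305],(400,400),interpolation=cv2.INTER_CUBIC)
B=cv2.resize(s[150:250,310:410],(400,400),interpolation=cv2.INTER_CUBIC)
cv2.imwrite('pics/z2.png',np.hstack([A,B]))
print(manip.get_state()['width'])
```

```text
0.08573310390594184
```

View pics/z2.png

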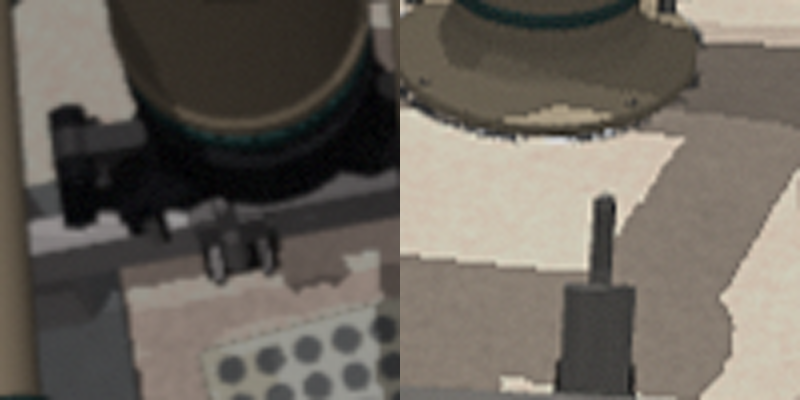

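The move was refused because the rows lacked twist. The picture shows the gripper still above and left of the upright peg, whose tip is at crop (603,198). I'll resend it.

Request:
step_arm([
  {"grip": 0.5,"delta_pos": [0.01,0.014,0],"twist": 0},
  {"grip": 0.5,"delta_pos": [0.01,0.0135,0],"twist": 0},
  {"grip": 0.5,"delta_pos": [0,0,-0.02],"twist": 0},
  {"grip": 0.5,"delta_pos": [0,0,-0.02],"twist": 0},
  {"grip": 0.5,"delta_pos": [0,0,-0.01],"twist": 0},
  {"grip": 0.5,"delta_pos": [0,0,0],"twist": 0},
])

```text
clock: 2.62
position: [0.5823, 0.1038, 0.2989]
ee_rot: [-0.039, -0.704, -0.039, 0.708]
contact_force: [-0.8, 0.3, -0.7]
width: 0.0428
```

Run:
```python
from h import *
t=manip.get_image('top')['img'][:,:,::-1]; s=manip.get_image('scene')['img'][:,:,::-1]
A=cv2.resize(t[150:250,205:305],(400,400),interpolation=cv2.INTER_CUBIC)
B=cv2.resize(s[150:250,310:410],(400,400),interpolation=cv2.INTER_CUBIC)
cv2.imwrite('pics/z3.png',np.hstack([A,B]))
print(manip.get_state()['width'])
```

```text
0.04260297667420592
```

View pics/z3.png

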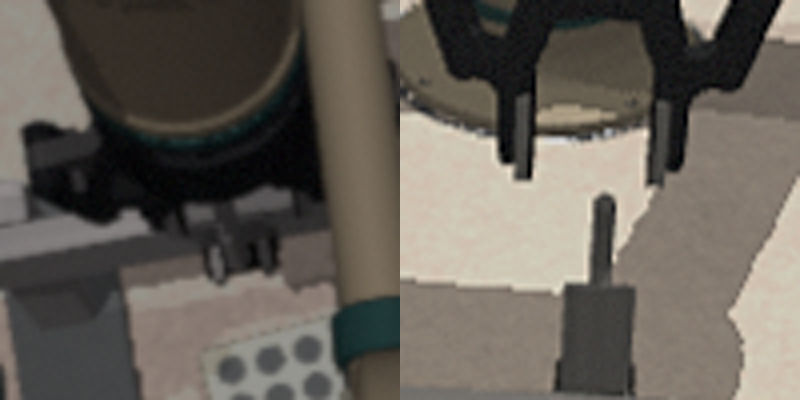

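The fingers straddle the tip. Their mid-line is at crop 592 and the peg at 603, so the peg is about 5–6 mm towards +y. I'll correct, go down and pinch.

Request:
step_arm([
  {"grip": 0.5,"delta_pos": [0.004,0.006,0],"twist": 0},
  {"grip": 0.5,"delta_pos": [0,0,-0.012],"twist": 0},
  {"grip": 0.5,"delta_pos": [0,0,-0.012],"twist": 0},
  {"grip": 0.5,"delta_pos": [0,0,-0.008],"twist": 0},
  {"grip": 0.5,"delta_pos": [0,0,0],"twist": 0},
])

```text
clock: 3.13
position: [0.5878, 0.1113, 0.2684]
ee_rot: [-0.04, -0.705, -0.04, 0.707]
contact_force: [-1.7, -0.4, -0.4]
width: 0.0426
```

Request:
step_arm([
  {"grip": 0.05,"delta_pos": [0,0,0],"twist": 0},
  {"grip": 0.05,"delta_pos": [0,0,0],"twist": 0},
  {"grip": 0.05,"delta_pos": [0,0,0],"twist": 0},
  {"grip": 0.05,"delta_pos": [0,0,0],"twist": 0},
  {"grip": 0.05,"delta_pos": [0,0,0],"twist": 0},
], force=20)

```text
clock: 3.55
position: [0.5888, 0.1112, 0.2704]
ee_rot: [0.04, 0.707, 0.04, -0.705]
contact_force: [0.2, 0.2, 2.3]
width: 0.0078
```

```bash
cat > arc.py <<'E'
import sys,json,numpy as np
# a0 a1 n R : rows for swing from angle a0 to a1 (from vertical, outward+)
a0,a1,n,R=map(float,sys.argv[1:5]); a=np.linspace(a0,a1,int(n)+1)
o=-np.array([.9937,.1122]); 
for p,q in zip(a,a[1:]):
    d=R*(np.sin(q)-np.sin(p)); print([round(d*o[0],4),round(d*o[1],4),round(R*(np.cos(q)-np.cos(p)),4)])
E
python3 arc.py -0.025 1.335 20 0.088
```

```text
[np.float64(-0.0059), np.float64(-0.0007), np.float64(-0.0001)]
[np.float64(-0.0059), np.float64(-0.0007), np.float64(-0.0005)]
[np.float64(-0.0059), np.float64(-0.0007), np.float64(-0.0009)]
[np.float64(-0.0058), np.float64(-0.0007), np.float64(-0.0013)]
[np.float64(-0.0057), np.float64(-0.0006), np.float64(-0.0017)]
[np.float64(-0.0056), np.float64(-0.0006), np.float64(-0.002)]
[np.float64(-0.0054), np.float64(-0.0006), np.float64(-0.0024)]
[np.float64(-0.0053), np.float64(-0.0006), np.float64(-0.0028)]
[np.float64(-0.0051), np.float64(-0.0006), np.float64(-0.0031)]
[np.float64(-0.0048), np.float64(-0.0005), np.float64(-0.0035)]
[np.float64(-0.0046), np.float64(-0.0005), np.float64(-0.0038)]
[np.float64(-0.0043), np.float64(-0.0005), np.float64(-0.0041)]
[np.float64(-0.004), np.float64(-0.0005), np.float64(-0.0044)]
[np.float64(-0.0037), np.float64(-0.0004), np.float64(-0.0047)]
[np.float64(-0.0034), np.float64(-0.0004), np.float64(-0.0049)]
[np.float64(-0.0031), np.float64(-0.0003), np.float64(-0.0051)]
[np.float64(-0.0027), np.float64(-0.0003), np.float64(-0.0053)]
[np.float64(-0.0023), np.float64(-0.0003), np.float64(-0.0055)]
[np.float64(-0.002), np.float64(-0.0002), np.float64(-0.0056)]
[np.float64(-0.0016), np.float64(-0.0002), np.float64(-0.0058)]
```

Request:
step_arm([
  {"grip": 0.05,"delta_pos": [-0.0059,-0.0007,-0.0001],"twist": 0},
  {"grip": 0.05,"delta_pos": [-0.0059,-0.0007,-0.0005],"twist": 0},
  {"grip": 0.05,"delta_pos": [-0.0059,-0.0007,-0.0009],"twist": 0},
  {"grip": 0.05,"delta_pos": [-0.0058,-0.0007,-0.0013],"twist": 0},
  {"grip": 0.05,"delta_pos": [-0.0057,-0.0006,-0.0017],"twist": 0},
  {"grip": 0.05,"delta_pos": [-0.0056,-0.0006,-0.002],"twist": 0},
  {"grip": 0.05,"delta_pos": [-0.0054,-0.0006,-0.0024],"twist": 0},
  {"grip": 0.05,"delta_pos": [-0.0053,-0.0006,-0.0028],"twist": 0},
  {"grip": 0.05,"delta_pos": [-0.0051,-0.0006,-0.0031],"twist": 0},
  {"grip": 0.05,"delta_pos": [-0.0048,-0.0005,-0.0035],"twist": 0},
], force=25)

```text
clock: 4.38
position: [0.5365, 0.1052, 0.2529]
ee_rot: [0.039, 0.71, 0.04, -0.702]
contact_force: [6.3, 0.3, 3.0]
width: 0.0078
```

Request:
step_arm([
  {"grip": 0.05,"delta_pos": [-0.0046,-0.0005,-0.0038],"twist": 0},
  {"grip": 0.05,"delta_pos": [-0.0043,-0.0005,-0.0041],"twist": 0},
  {"grip": 0.05,"delta_pos": [-0.004,-0.0005,-0.0044],"twist": 0},
  {"grip": 0.05,"delta_pos": [-0.0037,-0.0004,-0.0047],"twist": 0},
  {"grip": 0.05,"delta_pos": [-0.0034,-0.0004,-0.0049],"twist": 0},
  {"grip": 0.05,"delta_pos": [-0.0031,-0.0003,-0.0051],"twist": 0},
  {"grip": 0.05,"delta_pos": [-0.0027,-0.0003,-0.0053],"twist": 0},
  {"grip": 0.05,"delta_pos": [0,0,0],"twist": 0},
])

```text
clock: 5.05
position: [0.5102, 0.1022, 0.2202]
ee_rot: [0.04, 0.709, 0.04, -0.703]
contact_force: [6.1, 1.0, 3.0]
width: 0.008
```

Request:
step_arm([
  {"grip": 0.05,"delta_pos": [-0.0023,-0.0003,-0.0055],"twist": 0},
  {"grip": 0.05,"delta_pos": [-0.002,-0.0002,-0.0056],"twist": 0},
  {"grip": 0.05,"delta_pos": [0,0,0],"twist": 0},
])

```text
clock: 5.3
position: [0.506, 0.1017, 0.2091]
ee_rot: [0.04, 0.709, 0.04, -0.703]
contact_force: [6.1, 0.6, 2.7]
width: 0.0079
```

Request:
step_arm([
  {"grip": 0.05,"delta_pos": [-0.0013,-0.0001,-0.004],"twist": 0},
  {"grip": 0.05,"delta_pos": [0,0,0],"twist": 0},
])

```text
clock: 5.47
position: [0.5048, 0.1016, 0.2053]
ee_rot: [0.04, 0.709, 0.04, -0.703]
contact_force: [4.3, 0.3, 3.6]
width: 0.008
```

Request:
step_arm([
  {"grip": 0.05,"delta_pos": [-0.0008,-0.0001,-0.003],"twist": 0},
  {"grip": 0.05,"delta_pos": [0,0,0],"twist": 0},
])

```text
clock: 5.63
position: [0.5041, 0.1015, 0.2025]
ee_rot: [0.04, 0.709, 0.04, -0.703]
contact_force: [4.3, 0.5, 5.2]
width: 0.0078
```

Request:
step_arm([
  {"grip": 0.05,"delta_pos": [-0.0004,0,-0.002],"twist": 0},
  {"grip": 0.05,"delta_pos": [0,0,0],"twist": 0},
])

```text
clock: 5.8
position: [0.5036, 0.1014, 0.2006]
ee_rot: [0.04, 0.709, 0.04, -0.703]
contact_force: [4.4, 0.0, 5.4]
width: 0.0073
```

Request:
step_arm([
  {"grip": 0.05,"delta_pos": [-0.0003,0,-0.0015],"twist": 0},
  {"grip": 0.05,"delta_pos": [0,0,0],"twist": 0},
])

```text
clock: 5.97
position: [0.5033, 0.1014, 0.199]
ee_rot: [0.04, 0.709, 0.04, -0.703]
contact_force: [4.7, -0.2, 5.5]
width: 0.0081
```

Request:
step_arm([
  {"grip": 0.05,"delta_pos": [-0.0003,0,-0.0015],"twist": 0},
  {"grip": 0.05,"delta_pos": [0,0,0],"twist": 0},
])

```text
clock: 6.13
position: [0.5028, 0.1014, 0.1974]
ee_rot: [0.04, 0.709, 0.04, -0.703]
contact_force: [5.0, 0.4, 4.1]
width: 0.0076
```

Request:
step_arm([
  {"grip": 0.05,"delta_pos": [-0.0003,0,-0.0015],"twist": 0},
  {"grip": 0.05,"delta_pos": [0,0,0],"twist": 0},
])

```text
clock: 6.3
position: [0.5025, 0.1014, 0.1959]
ee_rot: [0.04, 0.709, 0.04, -0.703]
contact_force: [4.9, -0.3, 4.8]
width: 0.0076
```

Request:
step_arm([
  {"grip": 0.05,"delta_pos": [-0.0002,0,-0.0015],"twist": 0},
  {"grip": 0.05,"delta_pos": [0,0,0],"twist": 0},
])

```text
clock: 6.47
position: [0.5022, 0.1013, 0.1943]
ee_rot: [0.04, 0.709, 0.04, -0.703]
contact_force: [5.0, 0.2, 5.4]
width: 0.0081
```

Request:
step_arm([
  {"grip": 0.05,"delta_pos": [-0.0001,0,-0.001],"twist": 0},
  {"grip": 0.05,"delta_pos": [0,0,0],"twist": 0},
])

```text
clock: 6.63
position: [0.502, 0.1013, 0.1933]
ee_rot: [0.04, 0.709, 0.04, -0.703]
contact_force: [4.6, -0.7, 5.3]
width: 0.0077
```

Request:
step_arm([
  {"grip": 0.05,"delta_pos": [-0.0002,0,-0.0015],"twist": 0},
  {"grip": 0.05,"delta_pos": [0,0,0],"twist": 0},
])

```text
clock: 6.8
position: [0.5018, 0.1013, 0.1918]
ee_rot: [0.04, 0.709, 0.04, -0.703]
contact_force: [4.3, -0.5, 6.3]
width: 0.0079
```

Request:
step_arm([
  {"grip": 0.05,"delta_pos": [-0.0001,0,-0.001],"twist": 0},
  {"grip": 0.05,"delta_pos": [0,0,0],"twist": 0},
])

```text
clock: 6.97
position: [0.5016, 0.1013, 0.1908]
ee_rot: [0.04, 0.709, 0.04, -0.703]
contact_force: [4.3, 0.3, 5.3]
width: 0.0078
```

Request:
step_arm([
  {"grip": 0.05,"delta_pos": [-0.0001,0,-0.001],"twist": 0},
  {"grip": 0.05,"delta_pos": [0,0,0],"twist": 0},
])

```text
clock: 7.13
position: [0.5015, 0.1012, 0.1899]
ee_rot: [0.04, 0.709, 0.04, -0.703]
contact_force: [5.3, 0.0, 6.2]
width: 0.0079
```

Request:
step_arm([
  {"grip": 0.05,"delta_pos": [-0.0001,0,-0.001],"twist": 0},
  {"grip": 0.05,"delta_pos": [0,0,0],"twist": 0},
])

```text
clock: 7.3
position: [0.5015, 0.1012, 0.1894]
ee_rot: [0.04, 0.709, 0.04, -0.703]
contact_force: [3.4, -0.8, 8.8]
width: 0.0079
```

Request:
step_arm([
  {"grip": 0.05,"delta_pos": [0,0,-0.001],"twist": 0},
  {"grip": 0.05,"delta_pos": [0,0,0],"twist": 0},
])

```text
clock: 7.47
position: [0.5014, 0.1013, 0.1887]
ee_rot: [0.04, 0.709, 0.04, -0.703]
contact_force: [3.2, 0.4, 10.5]
width: 0.008
```

Request:
step_arm([
  {"grip": 0.05,"delta_pos": [0,0,-0.001],"twist": 0},
  {"grip": 0.05,"delta_pos": [0,0,0],"twist": 0},
])

```text
clock: 7.63
position: [0.5014, 0.1012, 0.1881]
ee_rot: [0.04, 0.709, 0.04, -0.703]
contact_force: [2.2, -0.1, 13.1]
width: 0.0079
```

Run:
```python
from h import *
t=manip.get_image('top')['img'][:,:,::-1]; s=manip.get_image('scene')['img'][:,:,::-1]
A=cv2.resize(t[160:260,205:305],(400,400),interpolation=cv2.INTER_CUBIC)
B=cv2.resize(s[150:250,310:410],(400,400),interpolation=cv2.INTER_CUBIC)
cv2.imwrite('pics/z4.png',np.hstack([A,B]))
```

```text
(no output)
```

View pics/z4.png

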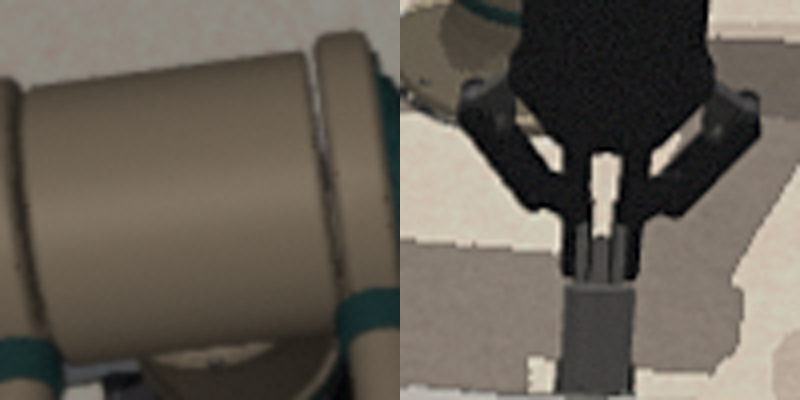

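The force now climbs 2–3 N/mm from TCP z 0.1895, so the peg is on its stop. The view shows the bar still between the pads, above the leaf. I'll ease off, open and rise.

Request:
step_arm([
  {"grip": 0.05,"delta_pos": [0,0,0.001],"twist": 0},
  {"grip": 0.5,"delta_pos": [0,0,0],"twist": 0},
  {"grip": 0.5,"delta_pos": [0,0,0],"twist": 0},
  {"grip": 0.5,"delta_pos": [0,0,0],"twist": 0},
  {"grip": 0.5,"delta_pos": [0,0,0.01],"twist": 0},
  {"grip": 0.5,"delta_pos": [0,0,0.03],"twist": 0},
  {"grip": 0.5,"delta_pos": [0,0,0.03],"twist": 0},
  {"grip": 0.5,"delta_pos": [0,0,0.03],"twist": 0},
  {"grip": 0.5,"delta_pos": [0,0,0],"twist": 0},
])

```text
clock: 8.48
position: [0.5013, 0.1015, 0.2924]
ee_rot: [0.04, 0.71, 0.04, -0.702]
contact_force: [1.1, 0.5, 0.5]
width: 0.0429
```

Request:
step_arm([
  {"grip": 0.7,"delta_pos": [0.007,-0.028,0.0],"twist": 0},
  {"grip": 0.7,"delta_pos": [0.007,-0.028,0.0],"twist": 0},
  {"grip": 0.7,"delta_pos": [0.007,-0.028,0.0],"twist": 0},
  {"grip": 0.7,"delta_pos": [0.007,-0.028,0.0],"twist": 0},
  {"grip": 0.7,"delta_pos": [0.007,-0.028,0.0],"twist": 0},
  {"grip": 0.7,"delta_pos": [0.007,-0.028,0.0],"twist": 0},
  {"grip": 0.7,"delta_pos": [0.007,-0.028,0.0],"twist": 0},
  {"grip": 0.7,"delta_pos": [0.007,-0.028,0.0],"twist": 0},
  {"grip": 0.7,"delta_pos": [0.007,-0.028,0.0],"twist": 0},
  {"grip": 0.7,"delta_pos": [0.005,-0.028,0.0],"twist": 0},
])

```text
clock: 9.32
position: [0.5664, -0.18, 0.2857]
ee_rot: [-0.039, -0.706, -0.04, 0.706]
contact_force: [0.6, 1.0, 0.1]
width: 0.0597
```

Request:
step_arm([
  {"grip": 0.7,"delta_pos": [0,0,-0.01],"twist": 0},
  {"grip": 0.7,"delta_pos": [0,0,-0.01],"twist": 0},
  {"grip": 0.7,"delta_pos": [0,0,0],"twist": 0},
])

```text
clock: 9.57
position: [0.5647, -0.1776, 0.2631]
ee_rot: [-0.038, -0.704, -0.041, 0.708]
contact_force: [-1.3, -0.1, -0.4]
width: 0.0597
```

Run:
```python
from h import *
t=manip.get_image('top')['img'][:,:,::-1]; s=manip.get_image('scene')['img'][:,:,::-1]
A=cv2.resize(t[175:245,225:305],(400,350),interpolation=cv2.INTER_CUBIC)
C=cv2.resize(t[165:235,385:465],(400,350),interpolation=cv2.INTER_CUBIC)
B=cv2.resize(s[160:260,310:410],(400,250),interpolation=cv2.INTER_CUBIC)
B=cv2.resize(s[190:252,320:420],(400,250),interpolation=cv2.INTER_CUBIC)
D=cv2.resize(s[150:250,150:310],(400,250),interpolation=cv2.INTER_CUBIC)
cv2.imwrite('pics/z5.png',np.vstack([np.hstack([A,C]),np.hstack([B,D])]))
```

```text
(no output)
```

View pics/z5.png

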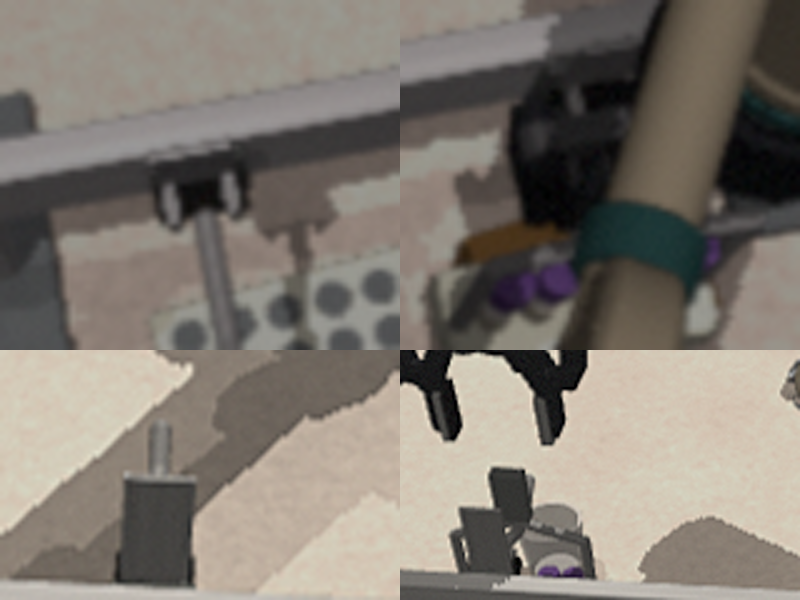

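The spare peg stands out over the rack (top crop, bar at about (220,300)). The fingers are above the tab: pads at crop 455 and 540, tab top at about (507,471). I'll compute the offset.

Run:
```python
from h import *
d=manip.get_image('scene'); s=manip.get_state(); X=s['position']; print(X)
p=proj(d,X)[0]; print('tcp proj crop', (p[0]-150)*2.5+400,(p[1]-150)*2.5+350)
ey=np.array([-.1122,.9937,0]); ex=np.array([.9937,.1122,0])
for y in(-.182,-.178,-.174,-.170,-.166):
    T=np.array([.5703,y,.2445]); c=[]
    for a in(-.012,.012):
        for sx in (.006,-.006):
            q=proj(d,T+a*ey+sx*ex)[0]; c.append((round((q[0]-150)*2.5+400),round((q[1]-150)*2.5+350)))
    print(y,c)
```

```text
[ 0.56612751 -0.177457    0.26600356]
tcp proj crop 498.78965594659144 438.1386009324382
-0.182 [(476, 472), (481, 462), (510, 473), (515, 463)]
-0.178 [(481, 472), (486, 462), (516, 474), (521, 464)]
-0.174 [(487, 473), (492, 463), (522, 475), (527, 465)]
-0.17 [(492, 474), (497, 464), (527, 475), (532, 465)]
-0.166 [(498, 474), (503, 464), (533, 476), (538, 466)]
```

Request:
step_arm([
  {"grip": 0.6,"delta_pos": [0.004,0.004,0],"twist": 0},
  {"grip": 0.6,"delta_pos": [0,0,-0.015],"twist": 0},
  {"grip": 0.6,"delta_pos": [0,0,-0.015],"twist": 0},
  {"grip": 0.6,"delta_pos": [0,0,-0.015],"twist": 0},
  {"grip": 0.6,"delta_pos": [0,0,-0.006],"twist": 0},
  {"grip": 0.6,"delta_pos": [0,0,0],"twist": 0},
  {"grip": 0.6,"delta_pos": [0,0,0],"twist": 0},
])

```text
clock: 10.3
position: [0.5709, -0.1743, 0.2157]
ee_rot: [0.04, 0.706, 0.04, -0.706]
contact_force: [-0.6, 0.4, 0.9]
width: 0.0511
```

Request:
step_arm([
  {"grip": 0.45,"delta_pos": [0,0,-0.005],"twist": 0},
  {"grip": 0.38,"delta_pos": [0,0,0],"twist": 0},
  {"grip": 0.33,"delta_pos": [0,0,0],"twist": 0},
  {"grip": 0.3,"delta_pos": [0,0,0],"twist": 0},
  {"grip": 0.27,"delta_pos": [0,0,0],"twist": 0},
  {"grip": 0.2,"delta_pos": [0,0,0],"twist": 0},
  {"grip": 0.2,"delta_pos": [0,0,0],"twist": 0},
  {"grip": 0.2,"delta_pos": [0,0,0],"twist": 0},
], force=30)

```text
clock: 10.97
position: [0.5709, -0.1751, 0.2108]
ee_rot: [0.04, 0.706, 0.039, -0.706]
contact_force: [-0.1, -1.3, 3.8]
width: 0.0238
```

Request:
step_arm([
  {"grip": 0.2,"delta_pos": [0,0,0],"twist": 0},
  {"grip": 0.2,"delta_pos": [0,0,0.003],"twist": 0},
  {"grip": 0.2,"delta_pos": [0,0,0.005],"twist": 0},
  {"grip": 0.2,"delta_pos": [0,0,0.006],"twist": 0},
  {"grip": 0.2,"delta_pos": [0,0,0],"twist": 0},
], force=60)

```text
clock: 11.38
position: [0.5706, -0.1744, 0.2246]
ee_rot: [0.04, 0.706, 0.04, -0.706]
contact_force: [0.6, -0.1, -3.7]
width: 0.0233
```

Request:
step_arm([
  {"grip": 0.2,"delta_pos": [0,0,0.005],"twist": 0},
  {"grip": 0.2,"delta_pos": [0,0,0.005],"twist": 0},
  {"grip": 0.2,"delta_pos": [0,0,0.004],"twist": 0},
  {"grip": 0.2,"delta_pos": [0,0,0],"twist": 0},
])

```text
clock: 11.72
position: [0.5711, -0.1749, 0.2393]
ee_rot: [0.04, 0.707, 0.039, -0.705]
contact_force: [0.3, -0.2, -3.5]
width: 0.0228
```

Request:
step_arm([
  {"grip": 0.2,"delta_pos": [-0.004,-0.0005,0],"twist": 0},
  {"grip": 0.2,"delta_pos": [-0.006,-0.0007,0],"twist": 0},
  {"grip": 0.2,"delta_pos": [-0.006,-0.0007,0],"twist": 0},
  {"grip": 0.2,"delta_pos": [0,0,0],"twist": 0},
])

```text
clock: 12.05
position: [0.5524, -0.1766, 0.2379]
ee_rot: [-0.039, -0.705, -0.04, 0.707]
contact_force: [0.9, -0.3, -3.2]
width: 0.023
```

Request:
step_arm([
  {"grip": 0.2,"delta_pos": [-0.007,-0.0008,0.0005],"twist": 0},
  {"grip": 0.2,"delta_pos": [-0.007,-0.0008,0.0005],"twist": 0},
  {"grip": 0.2,"delta_pos": [-0.007,-0.0008,0],"twist": 0},
  {"grip": 0.2,"delta_pos": [-0.008,-0.0009,0],"twist": 0},
  {"grip": 0.2,"delta_pos": [-0.01,-0.0011,0],"twist": 0},
  {"grip": 0.2,"delta_pos": [-0.01,-0.0011,0],"twist": 0},
  {"grip": 0.2,"delta_pos": [-0.01,-0.0011,0],"twist": 0},
  {"grip": 0.2,"delta_pos": [0,0,0],"twist": 0},
])

```text
clock: 12.72
position: [0.4927, -0.1832, 0.2392]
ee_rot: [-0.039, -0.705, -0.039, 0.707]
contact_force: [-0.2, 0.3, -4.0]
width: 0.0231
```

Request:
step_arm([
  {"grip": 0.2,"delta_pos": [0,0,0.01],"twist": 0},
  {"grip": 0.2,"delta_pos": [0,0,0.015],"twist": 0},
  {"grip": 0.2,"delta_pos": [0,0,0.015],"twist": 0},
  {"grip": 0.2,"delta_pos": [-0.001,0.008,0.0],"twist": 0},
  {"grip": 0.2,"delta_pos": [-0.0016,0.016,0],"twist": 0},
  {"grip": 0.2,"delta_pos": [-0.003,0.024,0],"twist": 0},
  {"grip": 0.2,"delta_pos": [-0.003,0.024,0],"twist": 0},
  {"grip": 0.2,"delta_pos": [-0.003,0.024,0],"twist": 0},
  {"grip": 0.2,"delta_pos": [-0.003,0.024,0],"twist": 0},
  {"grip": 0.2,"delta_pos": [-0.003,0.024,0],"twist": 0},
])

```text
clock: 13.55
position: [0.4777, -0.0374, 0.2789]
ee_rot: [0.039, 0.706, 0.04, -0.706]
contact_force: [0.6, 0.8, -3.3]
width: 0.0232
```

Request:
step_arm([
  {"grip": 0.2,"delta_pos": [-0.003,0.024,0],"twist": 0},
  {"grip": 0.2,"delta_pos": [-0.003,0.024,0],"twist": 0},
  {"grip": 0.2,"delta_pos": [-0.003,0.024,0],"twist": 0},
  {"grip": 0.2,"delta_pos": [-0.003,0.024,0],"twist": 0},
  {"grip": 0.2,"delta_pos": [-0.002,0.024,0],"twist": 0},
  {"grip": 0.2,"delta_pos": [0,0.01,0],"twist": 0},
  {"grip": 0.2,"delta_pos": [0,0.005,0],"twist": 0},
  {"grip": 0.2,"delta_pos": [0,0,0],"twist": 0},
  {"grip": 0.2,"delta_pos": [0,0,0],"twist": 0},
])

```text
clock: 14.3
position: [0.4641, 0.0952, 0.279]
ee_rot: [-0.04, -0.706, -0.039, 0.706]
contact_force: [-0.8, -0.4, -3.9]
width: 0.0234
```

Request:
step_arm([
  {"grip": 0.2,"delta_pos": [0,0.002,-0.01],"twist": 0},
  {"grip": 0.2,"delta_pos": [0,0,-0.015],"twist": 0},
  {"grip": 0.2,"delta_pos": [0,0,-0.012],"twist": 0},
  {"grip": 0.2,"delta_pos": [0,0,-0.004],"twist": 0},
  {"grip": 0.2,"delta_pos": [0,0,0],"twist": 0},
])

```text
clock: 14.72
position: [0.463, 0.0969, 0.2365]
ee_rot: [-0.039, -0.705, -0.039, 0.707]
contact_force: [-0.8, 0.2, -3.9]
width: 0.023
```

Run:
```python
from h import *
t=manip.get_image('top')['img'][:,:,::-1]; s=manip.get_image('scene')['img'][:,:,::-1]
A=cv2.resize(t[180:300,205:325],(400,400),interpolation=cv2.INTER_CUBIC)
B=cv2.resize(s[150:270,310:430],(400,400),interpolation=cv2.INTER_CUBIC)
cv2.imwrite('pics/z6.png',np.hstack([A,B])); print(manip.get_state()['position'])
```

```text
[0.46430198 0.09725057 0.23822109]
```

View pics/z6.png

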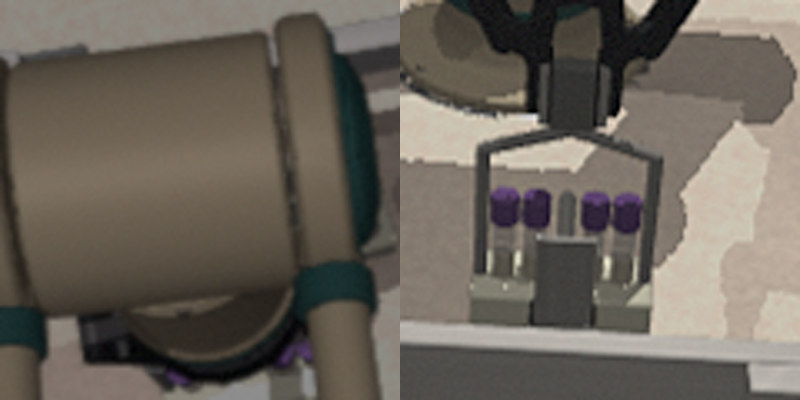

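The carrier hangs upright in the fingers. The spare peg tip at (567,195) lines up with the bail peak at (572,130) and the gap between the caps. I'll advance onto the peg.

Request:
step_arm([
  {"grip": 0.2,"delta_pos": [0.008,0.0009,0],"twist": 0},
  {"grip": 0.2,"delta_pos": [0.01,0.0011,0],"twist": 0},
  {"grip": 0.2,"delta_pos": [0.01,0.0011,0],"twist": 0},
  {"grip": 0.2,"delta_pos": [0,0,0],"twist": 0},
])

```text
clock: 15.15
position: [0.4957, 0.1011, 0.2386]
ee_rot: [0.04, 0.708, 0.04, -0.704]
contact_force: [-0.0, -0.3, -3.6]
width: 0.0232
```

Request:
step_arm([
  {"grip": 0.2,"delta_pos": [0.008,0.0009,0],"twist": 0},
  {"grip": 0.2,"delta_pos": [0.01,0.0011,0],"twist": 0},
  {"grip": 0.2,"delta_pos": [0.01,0.0011,0],"twist": 0},
  {"grip": 0.2,"delta_pos": [0.01,0.0011,0],"twist": 0},
  {"grip": 0.2,"delta_pos": [0.005,0.0006,0],"twist": 0},
  {"grip": 0.2,"delta_pos": [0,0,0],"twist": 0},
  {"grip": 0.2,"delta_pos": [0,0,0],"twist": 0},
])

```text
clock: 15.73
position: [0.5349, 0.1056, 0.2378]
ee_rot: [-0.04, -0.706, -0.04, 0.706]
contact_force: [-0.4, 0.2, -3.7]
width: 0.0231
```

Request:
step_arm([
  {"grip": 0.2,"delta_pos": [0.002,0,-0.006],"twist": 0},
  {"grip": 0.2,"delta_pos": [0,0,-0.006],"twist": 0},
  {"grip": 0.2,"delta_pos": [0,0,-0.006],"twist": 0},
  {"grip": 0.2,"delta_pos": [0,0,-0.003],"twist": 0},
  {"grip": 0.2,"delta_pos": [0,0,0],"twist": 0},
  {"grip": 0.2,"delta_pos": [0,0,0],"twist": 0},
])

```text
clock: 16.23
position: [0.5366, 0.1056, 0.2168]
ee_rot: [-0.04, -0.706, -0.04, 0.706]
contact_force: [0.7, 0.3, -3.0]
width: 0.023
```

Request:
step_arm([
  {"grip": 0.2,"delta_pos": [0,0,-0.002],"twist": 0},
  {"grip": 0.2,"delta_pos": [0,0,-0.001],"twist": 0},
  {"grip": 0.2,"delta_pos": [0,0,0],"twist": 0},
])

```text
clock: 16.48
position: [0.5368, 0.1056, 0.2141]
ee_rot: [-0.04, -0.706, -0.04, 0.706]
contact_force: [-0.5, 0.2, -4.0]
width: 0.0232
```

Request:
step_arm([
  {"grip": 0.2,"delta_pos": [0,0,-0.001],"twist": 0},
  {"grip": 0.2,"delta_pos": [0,0,0],"twist": 0},
])

```text
clock: 16.65
position: [0.5369, 0.1056, 0.2131]
ee_rot: [-0.04, -0.706, -0.04, 0.706]
contact_force: [0.9, -0.2, -3.5]
width: 0.0234
```

Request:
step_arm([
  {"grip": 0.2,"delta_pos": [0,0,-0.001],"twist": 0},
  {"grip": 0.2,"delta_pos": [0,0,0],"twist": 0},
])

```text
clock: 16.82
position: [0.5369, 0.1056, 0.212]
ee_rot: [-0.04, -0.706, -0.04, 0.706]
contact_force: [-0.2, 0.6, -4.1]
width: 0.0232
```

Request:
step_arm([
  {"grip": 0.2,"delta_pos": [0,0,-0.001],"twist": 0},
  {"grip": 0.2,"delta_pos": [0,0,0],"twist": 0},
])

```text
clock: 16.98
position: [0.537, 0.1056, 0.2114]
ee_rot: [0.04, 0.706, 0.04, -0.706]
contact_force: [-1.1, -0.2, -1.3]
width: 0.0233
```

Request:
step_arm([
  {"grip": 0.2,"delta_pos": [0,0,-0.0007],"twist": 0},
  {"grip": 0.2,"delta_pos": [0,0,0],"twist": 0},
])

```text
clock: 17.15
position: [0.5371, 0.1056, 0.211]
ee_rot: [0.04, 0.706, 0.04, -0.706]
contact_force: [-0.3, 0.8, 0.8]
width: 0.0234
```

The peg has taken the weight. I'll release gradually and rise.

Request:
step_arm([
  {"grip": 0.2,"delta_pos": [0,0,0],"twist": 0},
  {"grip": 0.35,"delta_pos": [0,0,0],"twist": 0},
  {"grip": 0.5,"delta_pos": [0,0,0],"twist": 0},
  {"grip": 0.55,"delta_pos": [0,0,0],"twist": 0},
  {"grip": 0.55,"delta_pos": [0,0,0],"twist": 0},
  {"grip": 0.55,"delta_pos": [0,0,0.01],"twist": 0},
  {"grip": 0.55,"delta_pos": [0,0,0.02],"twist": 0},
  {"grip": 0.55,"delta_pos": [0,0,0.025],"twist": 0},
  {"grip": 0.55,"delta_pos": [0,0,0.025],"twist": 0},
  {"grip": 0.55,"delta_pos": [0,0,0],"twist": 0},
], force=20)

```text
clock: 17.98
position: [0.5397, 0.1059, 0.2965]
ee_rot: [0.04, 0.71, 0.04, -0.702]
contact_force: [0.8, -0.3, 0.1]
width: 0.0472
```

Request:
step_arm([
  {"grip": 0.55,"delta_pos": [-0.001,-0.028,0.0],"twist": 0},
  {"grip": 0.55,"delta_pos": [-0.001,-0.028,0.0],"twist": 0},
  {"grip": 0.55,"delta_pos": [-0.001,-0.028,0.0],"twist": 0},
  {"grip": 0.55,"delta_pos": [-0.001,-0.028,0.0],"twist": 0},
  {"grip": 0.55,"delta_pos": [-0.001,-0.028,0.0],"twist": 0},
  {"grip": 0.55,"delta_pos": [-0.001,-0.028,0.0],"twist": 0},
  {"grip": 0.55,"delta_pos": [-0.001,-0.028,0.0],"twist": 0},
  {"grip": 0.55,"delta_pos": [-0.001,-0.028,0.0],"twist": 0},
  {"grip": 0.55,"delta_pos": [-0.001,-0.028,0.0],"twist": 0},
  {"grip": 0.55,"delta_pos": [0,-0.028,0.0],"twist": 0},
])

```text
clock: 18.82
position: [0.5276, -0.1757, 0.2908]
ee_rot: [0.04, 0.706, 0.04, -0.706]
contact_force: [0.2, -0.5, -0.5]
width: 0.0473
```

Request:
step_arm([
  {"grip": 0.55,"delta_pos": [0,-0.003,-0.015],"twist": 0},
  {"grip": 0.55,"delta_pos": [0,0,-0.015],"twist": 0},
  {"grip": 0.55,"delta_pos": [0,0,-0.015],"twist": 0},
  {"grip": 0.55,"delta_pos": [0,0,0],"twist": 0},
  {"grip": 0.55,"delta_pos": [0,0,0],"twist": 0},
])

```text
clock: 19.23
position: [0.5275, -0.1773, 0.2451]
ee_rot: [-0.039, -0.706, -0.04, 0.706]
contact_force: [0.5, 1.1, 0.5]
width: 0.0468
```

Run:
```python
from h import *
dt=manip.get_image('top'); ds=manip.get_image('scene'); t=dt['img'][:,:,::-1]; s=ds['img'][:,:,::-1]
A=cv2.resize(s[150:270,310:430],(400,400),interpolation=cv2.INTER_CUBIC)
B=cv2.resize(s[150:250,150:250],(400,400),interpolation=cv2.INTER_CUBIC)
cv2.imwrite('pics/z7.png',np.hstack([A,B])); X=manip.get_state()['position'];print(X)
f=lambda X:(proj(ds,X)[0]-150)*4+[400,0]
print('tcp',f(X))
ex=np.array([.9937,.1122,0]);ey=np.array([-.1122,.9937,0])
for eta in(-.242,-.238,-.234):
  for z in(.214,.2185,.2235): print(eta,z,f((.6114-.102)*ex+eta*ey+[0,0,z]).round(1))
```

```text
[ 0.52852008 -0.17747087  0.24651772]
tcp [599.72577794 131.41747089]
-0.242 0.214 [595.  197.2]
-0.242 0.2185 [593.3 188.9]
-0.242 0.2235 [591.5 179.6]
-0.238 0.214 [603.7 197.6]
-0.238 0.2185 [602.1 189.3]
-0.238 0.2235 [600.3 180. ]
-0.234 0.214 [612.5 198. ]
-0.234 0.2185 [610.9 189.7]
-0.234 0.2235 [609.2 180.4]
```

View pics/z7.png

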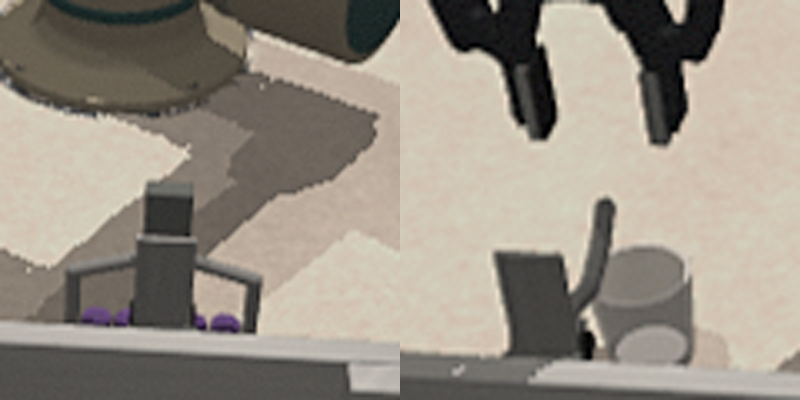

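The carrier hangs on the spare peg with its tab at (168,205). The used peg tip is at (605,198), so its top is about 214 mm, slightly low. I'll go down to pinch it.

Request:
step_arm([
  {"grip": 0.5,"delta_pos": [0.004,-0.002,-0.01],"twist": 0},
  {"grip": 0.5,"delta_pos": [0,0,-0.015],"twist": 0},
  {"grip": 0.5,"delta_pos": [0,0,-0.015],"twist": 0},
  {"grip": 0.5,"delta_pos": [0,0,-0.014],"twist": 0},
  {"grip": 0.5,"delta_pos": [0,0,0],"twist": 0},
  {"grip": 0.05,"delta_pos": [0,0,0],"twist": 0},
  {"grip": 0.05,"delta_pos": [0,0,0],"twist": 0},
  {"grip": 0.05,"delta_pos": [0,0,0],"twist": 0},
  {"grip": 0.05,"delta_pos": [0,0,0],"twist": 0},
  {"grip": 0.05,"delta_pos": [0,0,0],"twist": 0},
], force=25)

```text
clock: 20.17
position: [0.5329, -0.1809, 0.1926]
ee_rot: [0.041, 0.707, 0.038, -0.705]
contact_force: [0.9, -3.9, -0.2]
width: 0.0078
```

```bash
python3 arc.py 1.48 0.1 20 0.087 | sed 's/np.float64//g'; python3 arc.py 0.1 -0.2 6 0.087| sed 's/np.float64//g'
```

```text
[(0.0007), (0.0001), (0.006)]
[(0.0012), (0.0001), (0.0059)]
[(0.0016), (0.0002), (0.0058)]
[(0.0019), (0.0002), (0.0057)]
[(0.0023), (0.0003), (0.0055)]
[(0.0027), (0.0003), (0.0054)]
[(0.0031), (0.0003), (0.0051)]
[(0.0034), (0.0004), (0.0049)]
[(0.0037), (0.0004), (0.0047)]
[(0.004), (0.0005), (0.0044)]
[(0.0043), (0.0005), (0.0041)]
[(0.0046), (0.0005), (0.0038)]
[(0.0049), (0.0005), (0.0035)]
[(0.0051), (0.0006), (0.0031)]
[(0.0053), (0.0006), (0.0028)]
[(0.0055), (0.0006), (0.0024)]
[(0.0056), (0.0006), (0.002)]
[(0.0057), (0.0006), (0.0016)]
[(0.0058), (0.0007), (0.0012)]
[(0.0059), (0.0007), (0.0008)]
[(0.0043), (0.0005), (0.0003)]
[(0.0043), (0.0005), (0.0001)]
[(0.0043), (0.0005), (-0.0001)]
[(0.0043), (0.0005), (-0.0003)]
[(0.0043), (0.0005), (-0.0005)]
[(0.0043), (0.0005), (-0.0008)]
```

Request:
step_arm([
  {"grip": 0.05,"delta_pos": [0.0007,0.0001,0.006],"twist": 0},
  {"grip": 0.05,"delta_pos": [0.0012,0.0001,0.0059],"twist": 0},
  {"grip": 0.05,"delta_pos": [0.0016,0.0002,0.0058],"twist": 0},
  {"grip": 0.05,"delta_pos": [0.0019,0.0002,0.0057],"twist": 0},
  {"grip": 0.05,"delta_pos": [0.0023,0.0003,0.0055],"twist": 0},
  {"grip": 0.05,"delta_pos": [0.0027,0.0003,0.0054],"twist": 0},
  {"grip": 0.05,"delta_pos": [0.0031,0.0003,0.0051],"twist": 0},
  {"grip": 0.05,"delta_pos": [0.0034,0.0004,0.0049],"twist": 0},
  {"grip": 0.05,"delta_pos": [0.0037,0.0004,0.0047],"twist": 0},
  {"grip": 0.05,"delta_pos": [0.004,0.0005,0.0044],"twist": 0},
])

```text
clock: 21.0
position: [0.554, -0.1782, 0.2435]
ee_rot: [-0.04, -0.703, -0.039, 0.709]
contact_force: [-3.5, -6.0, -5.3]
width: 0.0079
```

Request:
step_arm([
  {"grip": 0.05,"delta_pos": [0.0043,0.0005,0.0041],"twist": 0},
  {"grip": 0.05,"delta_pos": [0.0046,0.0005,0.0038],"twist": 0},
  {"grip": 0.05,"delta_pos": [0.0049,0.0005,0.0035],"twist": 0},
  {"grip": 0.05,"delta_pos": [0.0051,0.0006,0.0031],"twist": 0},
  {"grip": 0.05,"delta_pos": [0.0053,0.0006,0.0028],"twist": 0},
  {"grip": 0.05,"delta_pos": [0.0055,0.0006,0.0024],"twist": 0},
  {"grip": 0.05,"delta_pos": [0.0056,0.0006,0.002],"twist": 0},
  {"grip": 0.05,"delta_pos": [0.0057,0.0006,0.0016],"twist": 0},
  {"grip": 0.05,"delta_pos": [0,0,0],"twist": 0},
])

```text
clock: 21.75
position: [0.5954, -0.1737, 0.268]
ee_rot: [-0.04, -0.704, -0.039, 0.708]
contact_force: [-4.6, -5.9, -0.5]
width: 0.008
```

Request:
step_arm([
  {"grip": 0.05,"delta_pos": [0.0047,0.0,0.0012],"twist": 0},
  {"grip": 0.05,"delta_pos": [0.0047,0.0,0.001],"twist": 0},
  {"grip": 0.05,"delta_pos": [0.0047,0.0005,0.0006],"twist": 0},
  {"grip": 0.05,"delta_pos": [0.0045,0.0005,0.0003],"twist": 0},
  {"grip": 0.05,"delta_pos": [0,0,0],"twist": 0},
])

```text
clock: 22.17
position: [0.6143, -0.1718, 0.2713]
ee_rot: [-0.04, -0.704, -0.039, 0.708]
contact_force: [-4.1, -2.4, -0.2]
width: 0.0074
```

Request:
step_arm([
  {"grip": 0.05,"delta_pos": [0.003,0.0003,0.0001],"twist": 0},
  {"grip": 0.05,"delta_pos": [0,0,0],"twist": 0},
])

```text
clock: 22.33
position: [0.6171, -0.1714, 0.2714]
ee_rot: [-0.04, -0.704, -0.039, 0.708]
contact_force: [-4.7, -3.2, 1.1]
width: 0.0073
```

Request:
step_arm([
  {"grip": 0.05,"delta_pos": [0.002,0.0002,0],"twist": 0},
  {"grip": 0.05,"delta_pos": [0,0,0],"twist": 0},
])

```text
clock: 22.5
position: [0.6191, -0.1712, 0.2714]
ee_rot: [-0.04, -0.704, -0.039, 0.708]
contact_force: [-4.8, -3.2, 0.2]
width: 0.0073
```

Request:
step_arm([
  {"grip": 0.05,"delta_pos": [0.002,0.0002,0],"twist": 0},
  {"grip": 0.05,"delta_pos": [0.001,0.0001,0],"twist": 0},
  {"grip": 0.05,"delta_pos": [0,0,0],"twist": 0},
])

```text
clock: 22.75
position: [0.6219, -0.1709, 0.2716]
ee_rot: [-0.04, -0.704, -0.039, 0.708]
contact_force: [-3.9, -4.1, 1.5]
width: 0.0074
```

Request:
step_arm([
  {"grip": 0.05,"delta_pos": [0.0015,0.0002,-0.0001],"twist": 0},
  {"grip": 0.05,"delta_pos": [0,0,0],"twist": 0},
])

```text
clock: 22.92
position: [0.6236, -0.1707, 0.2715]
ee_rot: [-0.04, -0.704, -0.039, 0.708]
contact_force: [-4.5, -3.2, 2.0]
width: 0.007
```

Request:
step_arm([
  {"grip": 0.05,"delta_pos": [0.0015,0.0002,-0.0001],"twist": 0},
  {"grip": 0.05,"delta_pos": [0,0,0],"twist": 0},
])

```text
clock: 23.08
position: [0.6251, -0.1706, 0.2715]
ee_rot: [-0.04, -0.705, -0.039, 0.707]
contact_force: [-3.5, -2.8, 1.7]
width: 0.0072
```

Request:
step_arm([
  {"grip": 0.05,"delta_pos": [0.001,0.0001,-0.0001],"twist": 0},
  {"grip": 0.05,"delta_pos": [0,0,0],"twist": 0},
])

```text
clock: 23.25
position: [0.6261, -0.1704, 0.2716]
ee_rot: [-0.04, -0.705, -0.039, 0.707]
contact_force: [-4.2, -3.1, 2.8]
width: 0.007
```

Request:
step_arm([
  {"grip": 0.05,"delta_pos": [0.001,0.0001,-0.0003],"twist": 0},
  {"grip": 0.05,"delta_pos": [0,0,0],"twist": 0},
])

```text
clock: 23.42
position: [0.6274, -0.1703, 0.2714]
ee_rot: [-0.04, -0.705, -0.039, 0.707]
contact_force: [-3.9, -3.5, 2.4]
width: 0.0069
```

Request:
step_arm([
  {"grip": 0.05,"delta_pos": [0.001,0.0001,-0.0003],"twist": 0},
  {"grip": 0.05,"delta_pos": [0,0,0],"twist": 0},
])

```text
clock: 23.58
position: [0.629, -0.1701, 0.2713]
ee_rot: [-0.04, -0.705, -0.039, 0.707]
contact_force: [-4.5, -4.2, 4.5]
width: 0.0069
```

Request:
step_arm([
  {"grip": 0.05,"delta_pos": [0.001,0.0001,-0.0003],"twist": 0},
  {"grip": 0.05,"delta_pos": [0,0,0],"twist": 0},
])

```text
clock: 23.75
position: [0.6303, -0.17, 0.2713]
ee_rot: [-0.04, -0.706, -0.039, 0.706]
contact_force: [-3.5, -3.3, 5.3]
width: 0.0071
```

Request:
step_arm([
  {"grip": 0.05,"delta_pos": [0.001,0.0001,-0.0003],"twist": 0},
  {"grip": 0.05,"delta_pos": [0,0,0],"twist": 0},
])

```text
clock: 23.92
position: [0.6316, -0.1698, 0.2709]
ee_rot: [-0.04, -0.706, -0.039, 0.706]
contact_force: [-2.6, -2.9, 5.6]
width: 0.0067
```

Run:
```python
from h import *
dt=manip.get_image('top'); ds=manip.get_image('scene'); t=dt['img'][:,:,::-1]; s=ds['img'][:,:,::-1]
A=cv2.resize(t[140:240,380:480],(400,400),interpolation=cv2.INTER_CUBIC)
B=cv2.resize(s[150:250,150:250],(400,400),interpolation=cv2.INTER_CUBIC)
cv2.imwrite('pics/z8.png',np.hstack([A,B])); X=manip.get_state();print(X['position'],X['contact_force'],X['moment'])
```

```text
[ 0.63167626 -0.16979179  0.27093021] [-3.93246543 -2.25053096  5.55361225] [-0.52520559  0.586079    0.03022979]
```

View pics/z8.png

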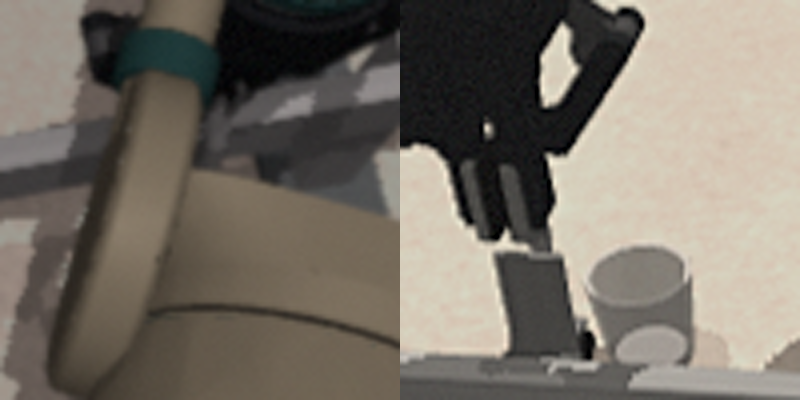

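Run:
```python
from h import *
ds=manip.get_image('scene'); s=ds['img'][:,:,::-1]; S=manip.get_state(); X=S['position']
from scipy.spatial.transform import Rotation as Ro
q=S['ee_rot']; R=Ro.from_quat(np.r_[q[1:],q[0]]).as_matrix(); print(R.round(3))
f=lambda X:((proj(ds,X)[0]-[180,160])*10).round()
print('tcp',f(X),'grasp',f(X-.019*R[:,0]))
ex=np.array([.9937,.1122,0]);ey=np.array([-.1122,.9937,0])
for eta in (-.242,-.238,-.234):
  for so,z in((-.009,.254),(-.009,.25),(-.002,.29),(-.016,.254),(-.009,.21)): print(eta,so,z,f((.6114+so)*ex+eta*ey+[0,0,z]))
im=cv2.resize(s[160:220,160:230],None,fx=10,fy=10,interpolation=cv2.INTER_CUBIC); 
im=cv2.resize(s[160:220,180:240],None,fx=10,fy=10,interpolation=cv2.INTER_CUBIC)
im=cv2.convertScaleAbs(im,alpha=1.8,beta=20); cv2.imwrite('pics/z9.png',im)
```

```text
[[ 0.     0.112 -0.994]
 [-0.001 -0.994 -0.112]
 [-1.     0.001 -0.   ]]
tcp [-30. 461.] grasp [-54. 360.]
-0.242 -0.009 0.254 [-13. 523.]
-0.242 -0.009 0.25 [ -8. 544.]
-0.242 -0.002 0.29 [-71. 362.]
-0.242 -0.016 0.254 [  1. 497.]
-0.242 -0.009 0.21 [ 37. 738.]
-0.238 -0.009 0.254 [ 12. 525.]
-0.238 -0.009 0.25 [ 17. 545.]
-0.238 -0.002 0.29 [-45. 363.]
-0.238 -0.016 0.254 [ 25. 499.]
-0.238 -0.009 0.21 [ 61. 739.]
-0.234 -0.009 0.254 [ 36. 526.]
-0.234 -0.009 0.25 [ 41. 546.]
-0.234 -0.002 0.29 [-20. 365.]
-0.234 -0.016 0.254 [ 49. 500.]
-0.234 -0.009 0.21 [ 85. 740.]
```

View pics/z9.png

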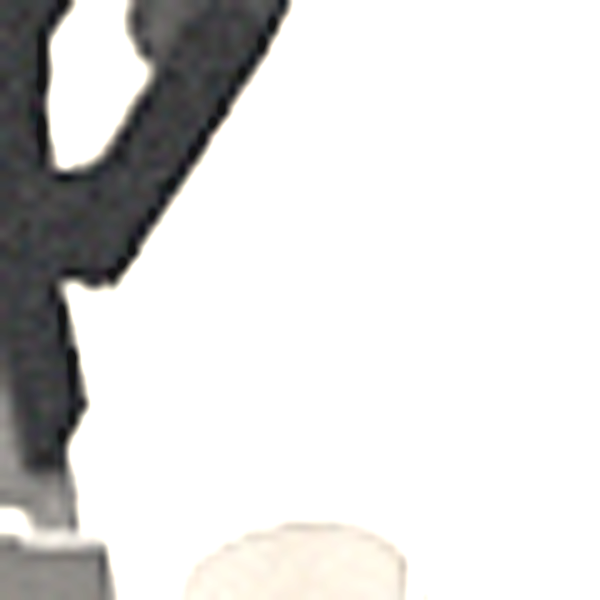

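The picture shows the leaf top and the bar's bulge just below the pads. The force no longer rises as expected, so the pads may be slipping on the rounded end. I'll let go and finish by pushing the tip from the front with closed fingers, which gives a clear feel of the stop.

Request:
step_arm([
  {"grip": 0.35,"delta_pos": [0,0,0],"twist": 0},
  {"grip": 0.35,"delta_pos": [0,0,0],"twist": 0},
  {"grip": 0.35,"delta_pos": [0,0,0],"twist": 0},
  {"grip": 0.35,"delta_pos": [0,0,0.01],"twist": 0},
  {"grip": 0.35,"delta_pos": [0,0,0.02],"twist": 0},
  {"grip": 0.35,"delta_pos": [0,0,0.015],"twist": 0},
  {"grip": 0.0,"delta_pos": [-0.02,-0.0022,0],"twist": 0},
  {"grip": 0.0,"delta_pos": [-0.02,-0.0022,0],"twist": 0},
  {"grip": 0.0,"delta_pos": [-0.015,-0.0016,0],"twist": 0},
  {"grip": 0.0,"delta_pos": [0,0,0],"twist": 0},
])

```text
clock: 24.9
position: [0.5749, -0.1751, 0.3162]
ee_rot: [-0.039, -0.706, -0.039, 0.706]
contact_force: [-0.0, 0.3, -0.7]
width: 0.0
```

Request:
step_arm([
  {"grip": 0.0,"delta_pos": [0,0.002,-0.012],"twist": 0},
  {"grip": 0.0,"delta_pos": [0,0,-0.016],"twist": 0},
  {"grip": 0.0,"delta_pos": [0,0,-0.018],"twist": 0},
  {"grip": 0.0,"delta_pos": [0,0,0],"twist": 0},
  {"grip": 0.0,"delta_pos": [0,0,0],"twist": 0},
])

```text
clock: 25.32
position: [0.5775, -0.1729, 0.2683]
ee_rot: [-0.039, -0.706, -0.04, 0.706]
contact_force: [0.0, -0.4, 1.2]
width: 0.0001
```

Request:
step_arm([
  {"grip": 0.0,"delta_pos": [0.005,0.0006,0],"twist": 0},
  {"grip": 0.0,"delta_pos": [0.005,0.0006,0],"twist": 0},
  {"grip": 0.0,"delta_pos": [0.003,0.0003,0],"twist": 0},
  {"grip": 0.0,"delta_pos": [0,0,0],"twist": 0},
])

```text
clock: 25.65
position: [0.5916, -0.1719, 0.2695]
ee_rot: [0.04, 0.707, 0.04, -0.705]
contact_force: [-0.5, -1.0, -0.3]
width: 0.0
```

Request:
step_arm([
  {"grip": 0.0,"delta_pos": [0.003,0.0003,0],"twist": 0},
  {"grip": 0.0,"delta_pos": [0.002,0.0002,0],"twist": 0},
  {"grip": 0.0,"delta_pos": [0,0,0],"twist": 0},
])

```text
clock: 25.9
position: [0.5953, -0.1714, 0.2689]
ee_rot: [-0.04, -0.706, -0.04, 0.706]
contact_force: [-1.3, 0.5, -0.1]
width: 0.0
```

Request:
step_arm([
  {"grip": 0.0,"delta_pos": [0.002,0.0002,0],"twist": 0},
  {"grip": 0.0,"delta_pos": [0,0,0],"twist": 0},
])

```text
clock: 26.07
position: [0.5962, -0.1713, 0.2689]
ee_rot: [-0.04, -0.705, -0.04, 0.707]
contact_force: [-3.9, -0.5, 2.6]
width: 0.0004
```

Request:
step_arm([
  {"grip": 0.0,"delta_pos": [0.002,0.0002,0],"twist": 0},
  {"grip": 0.0,"delta_pos": [0,0,0],"twist": 0},
])

```text
clock: 26.23
position: [0.5983, -0.1711, 0.269]
ee_rot: [-0.04, -0.705, -0.04, 0.707]
contact_force: [-5.3, 0.3, 2.5]
width: 0.0005
```

Request:
step_arm([
  {"grip": 0.0,"delta_pos": [0.002,0.0002,0],"twist": 0},
  {"grip": 0.0,"delta_pos": [0,0,0],"twist": 0},
])

```text
clock: 26.4
position: [0.6008, -0.1708, 0.2692]
ee_rot: [-0.04, -0.706, -0.04, 0.706]
contact_force: [-4.4, -0.3, 3.7]
width: 0.0001
```

Request:
step_arm([
  {"grip": 0.0,"delta_pos": [0.002,0.0002,0],"twist": 0},
  {"grip": 0.0,"delta_pos": [0,0,0],"twist": 0},
])

```text
clock: 26.57
position: [0.6019, -0.1707, 0.2692]
ee_rot: [-0.04, -0.705, -0.04, 0.707]
contact_force: [-6.5, -0.8, 5.2]
width: 0.0003
```

Request:
step_arm([
  {"grip": 0.0,"delta_pos": [0.0015,0.0002,0],"twist": 0},
  {"grip": 0.0,"delta_pos": [0,0,0],"twist": 0},
])

```text
clock: 26.73
position: [0.6024, -0.1707, 0.2693]
ee_rot: [-0.04, -0.704, -0.039, 0.708]
contact_force: [-8.0, -1.1, 6.0]
width: -0.0
```

Request:
step_arm([
  {"grip": 0.0,"delta_pos": [0.0015,0.0002,0],"twist": 0},
  {"grip": 0.0,"delta_pos": [0,0,0],"twist": 0},
])

```text
clock: 26.9
position: [0.6028, -0.1706, 0.2693]
ee_rot: [-0.04, -0.704, -0.039, 0.708]
contact_force: [-11.0, -0.8, 6.4]
width: -0.0005
```

Request:
step_arm([
  {"grip": 0.0,"delta_pos": [0.001,0.0001,0],"twist": 0},
  {"grip": 0.0,"delta_pos": [0,0,0],"twist": 0},
])

```text
clock: 27.07
position: [0.6032, -0.1705, 0.2693]
ee_rot: [-0.04, -0.703, -0.039, 0.709]
contact_force: [-11.9, -1.6, 7.4]
width: -0.0
```

Request:
step_arm([
  {"grip": 0.0,"delta_pos": [0,0,0],"twist": 0},
  {"grip": 0.0,"delta_pos": [-0.004,-0.0004,0],"twist": 0},
  {"grip": 0.0,"delta_pos": [-0.01,-0.001,0],"twist": 0},
  {"grip": 0.0,"delta_pos": [-0.02,-0.002,0.01],"twist": 0},
  {"grip": 0.0,"delta_pos": [-0.03,-0.003,0.03],"twist": 0},
  {"grip": 0.0,"delta_pos": [-0.03,-0.003,0.03],"twist": 0},
  {"grip": 0.0,"delta_pos": [-0.03,-0.003,0.02],"twist": 0},
  {"grip": 0.0,"delta_pos": [-0.03,-0.003,0.0],"twist": 0},
  {"grip": 0.0,"delta_pos": [-0.03,-0.003,0.0],"twist": 0},
  {"grip": 0.0,"delta_pos": [0,0,0],"twist": 0},
])

```text
clock: 27.9
position: [0.4205, -0.188, 0.3588]
ee_rot: [0.04, 0.706, 0.038, -0.706]
contact_force: [-0.1, 0.7, -1.2]
width: -0.0001
```

Request:
step_arm([
  {"grip": 0.0,"delta_pos": [-0.02,-0.031,0],"twist": 0},
  {"grip": 0.0,"delta_pos": [-0.02,-0.031,0],"twist": 0},
  {"grip": 0.0,"delta_pos": [-0.02,-0.031,0],"twist": 0},
  {"grip": 0.0,"delta_pos": [-0.02,-0.031,0],"twist": 0},
  {"grip": 0.0,"delta_pos": [-0.02,-0.031,0],"twist": 0},
  {"grip": 0.0,"delta_pos": [-0.02,-0.031,0],"twist": 0},
  {"grip": 0.0,"delta_pos": [-0.02,-0.031,0],"twist": 0},
  {"grip": 0.0,"delta_pos": [-0.02,-0.031,0],"twist": 0},
  {"grip": 0.0,"delta_pos": [-0.02,-0.031,0],"twist": 0},
  {"grip": 0.0,"delta_pos": [0,0,0],"twist": 0},
])

```text
clock: 28.73
position: [0.2417, -0.4738, 0.3561]
ee_rot: [-0.039, -0.706, -0.036, 0.707]
contact_force: [0.6, -0.2, -0.4]
width: 0.0001
```

Run:
```python
from h import *
dt=manip.get_image('top'); ds=manip.get_image('scene'); t=dt['img'][:,:,::-1]; s=ds['img'][:,:,::-1]
A=cv2.resize(t[165:215,395:465],(400,285),interpolation=cv2.INTER_CUBIC)
B=cv2.resize(s[180:240,160:230],(400,343),interpolation=cv2.INTER_CUBIC)[:285]
C=cv2.resize(t[190:260,225:305],(400,315),interpolation=cv2.INTER_CUBIC)
D=cv2.resize(s[180:260,310:410],(400,315),interpolation=cv2.INTER_CUBIC)
cv2.imwrite('pics/z10.png',np.vstack([np.hstack([A,B]),np.hstack([C,D])]))
ex=np.array([.9937,.1122,0]);ey=np.array([-.1122,.9937,0])
fa=lambda X:((proj(dt,X)[0]-[395,165])*5.71).round()
fb=lambda X:((proj(ds,X)[0]-[160,180])*5.71+[400,0]).round()
# predicted tip end centre for joint angle j, lean L (out/down +)
for L in(0,.06,.12):
  c,n=np.cos(L),np.sin(L)
  pin=np.array([-.066+.050*c-.0015*0,.1985+.0015+.050*n])
  for j in(0,.1,.2):
    a=j+L; u=np.array([-np.sin(a),np.cos(a)]); b=np.array([np.cos(a),np.sin(a)])
    p=pin+.088*u+.016*b; X=(.6114+p[0])*ex-.237*ey+[0,0,p[1]]
    print(L,j,p.round(4),fa(X),fb(X))
```

```text
0 0 [0.    0.288] [201. -32.] [491. 104.]
0 0.1 [-0.0089  0.2892] [209.  -4.] [500.  82.]
0 0.2 [-0.0178  0.2894] [216.  25.] [510.  62.]
0.06 0 [-0.0054  0.2918] [208. -19.] [495.  81.]
0.06 0.1 [-0.0143  0.2924] [216.  10.] [504.  60.]
0.06 0.2 [-0.0233  0.2922] [223.  40.] [514.  43.]
0.12 0 [-0.011   0.2953] [215.  -4.] [499.  58.]
0.12 0.1 [-0.0199  0.2954] [223.  26.] [509.  40.]
0.12 0.2 [-0.0289  0.2946] [229.  56.] [519.  24.]
```

View pics/z10.png

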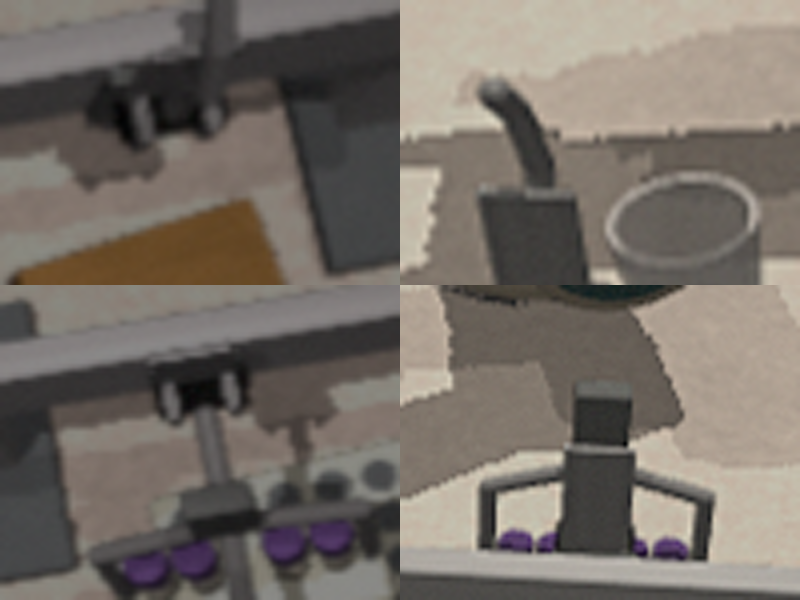

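The last picture shows the carrier level on the spare peg: tab at (222,508) in the top crop and caps clear. The emptied peg is upright, with its tip at (490,85) against a predicted (495,81) for fully home with a slight lean. The push also ended at about 12 N, against the 4–5 N it took to swing. I'll hand it in.

```bash
python3 -c "
from rig import manip
s=manip.get_state(); print(s['clock'],s['contact_force']); print(manip.sign_off())"
```

```text
28.8333 [-0.2771466  -0.38737008  0.54610233]
the job is handed in; nothing more can be done
None
```

The job is done and handed in at 28.8 s of the 72 s allowed; no verdict is reported.

- **Spare peg:** I pinched its end and swung it out until the force rose clearly, to about 13 N against about 5 N while swinging, which I took as the stop.
- **Carrier:** I lifted it off by its grip tab at about 3.7 N weight and lowered it onto the spare peg's seat. It took the weight at the expected height. After letting go, the pictures show it upright on the peg.
- **Emptied peg:** I folded it up by pinching. Near the end the reading was odd: the tool went past the estimated stop with no rise in force, so the pads were probably slipping. I let go and pushed the peg home with closed fingers, from about 4–5 N while swinging to about 12 N at the stop.

**Last checks:**
- The arm is clear and the tool force is about zero.
- The carrier hangs level, and the bystanders in view look undisturbed, but I did not measure how far any had moved.
- The folded peg's tip matches the fully-home position for a lean of about 0.06 rad. The camera alone could not rule out about 0.1 rad short of home with no lean, so that step rests on the felt stop.

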